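# Press a dewar stopper's cork home on the pedal press

### The arm

A 7-joint arm with a two-finger parallel gripper is mounted at the origin on the work surface. World frame = base frame: x ahead of the robot, y to its left, z up, the work surface at z = 0. Lengths are in m, angles in rad, forces in N, time in s.
With the tool pointing down it reaches from about 0.4 to 0.9 m from the base axis. Payload 5.6 kg.
Tool frame: the origin (TCP) lies midway between the tips of the shut fingers; the grasp point (between the pads) lies 19 mm behind it (robot.grasp_offset is the distance from the TCP to the grasp point, in m); z points along the fingers, y is the line along which they close (so a half turn about z gives the same grasp; the last joint's range is limited). The gripper opens to 92 mm and grips with 3 to 60 N. Pads are 20 mm wide; open, the fingers measure 128 mm over their backs; the gripper's body (75 mm by 189 mm) begins 69 mm behind the grasp point.
Start: joints at [-1.175, 0.468, -0.012, 1.603, 0.006, 1.071, -0.056], TCP at [0.276, 0.588, 0.215] pointing down, gripper open.
Joint ranges: [-2.53, 2.53], [-0.31, 2.02], [-1.57, 1.55], [0.28, 2.44], [-1.29, 4.43], [0.15, 1.84], [-2.92, 2.92]. Speed limits (rad/s): [2.57, 2.57, 3.14, 3.14, 3.14, 3.14, 3.14].

### API

Orientations are given as a unit quaternion [x, y, z, w].
In Python, from workcell import robot gives the robot as it stands.
- The arm moves only by the tool send_rows, never from a script. Its argument "steps" is a list of rows, each a list of 3 entries, a list of its own where there are three numbers: the finger opening in mm, from 0 to 91.9, then the shift along the tool's x, y, z in mm, then the turn, a rotation vector about the tool's x, y, z in degrees. In form: [[hand, [dx, dy, dz], [rx, ry, rz]], ...]. A call has 1 to 12 rows; each row is the pose to reach, as a shift and turn from the pose commanded when the call began, along the tool's axes at that moment; what a row does not reach only later rows make up. A row lasts 1/8 s, in which the tool goes at most 62.5 mm and 10.7 degrees, less where a joint would pass 70% of its speed; a pose out of reach is approached as far as the arm can. A call with a gripper value outside its range is refused whole. The fingers move at their own pace and stop on an object; "force" is the grip in N (left out, the last holds). Time passes only in rows, so rows that repeat a pose let the fingers close. It gives the time, the measured TCP pose, the force, the opening and the grip force at its end, in the units of the state.
- robot.get_obs(): the state, without advancing time (a new reading comes with each control period).
- robot.capture(name): name is "side" or "top"; returns the picture (400x640x3 uint8, red, green, blue); there is no depth.
- robot.camera_info(name): a dict with "camera_matrix" (3x3 intrinsics, pixels), "k1" (the pictures are not rectified: a ray, as slopes to the right and down, at radius r is drawn at 1 + k1 r^2 times it, then the intrinsics apply), "R" (3x3) and "t" (3): a world point X has camera coordinates R X + t. Camera axes: x right, y down, z forward; pixel columns grow to the right and rows downward; lengths in m; the calibration is good to about 2 mm. A picture is of the moment at which its call begins. camera_info takes no time and is no camera call.
- robot.sign_off(): hands the job in; it is judged then, once.
The state is a dict: "clock": time; "q": joint angles; "joint_velocities": joint speeds; "joint_efforts": joint torques, N m; "tcp_pos": TCP position; "ee_rot": TCP orientation; "contact_force": force on the tool from outside, world axes, zero at the start; "ft_torque": the same for the moment, N m; "finger_gap": opening from 0.0 (shut) to 1.0 (fully open); "grip_force": force on a finger pad.
Only numpy, scipy, OpenCV 4.12 (cv2) and the standard library are available. Lean on these libraries where they do the work, as an engineer would, in place of code of your own. Each camera call takes 0.05 s, during which the arm holds its last target. There are 200 camera calls.

### The job

Press the cork home in its brass collar on the stopper press: push the carriage all the way in under the ram, turn the clamp knob clockwise until it is fully tight, then push the spring pedal down onto its stop, hold it there a moment, and ease it back up without letting it snap. Leave the carriage clamped and the pedal up, and do not disturb the other things on the bench.

Things in the scene. Friction and masses are not known exactly. Their poses are not given: they have to be found in the camera images.
- press: Green cast-iron stopper press, bolted down at varied place and yaw. Origin on the bench under the ram axis; x away from the robot to its column, y left along its slide bed, z up. 'At (..)' below is mm in this frame. Column x 65..125, |y| 35; head x -35..125, |y| 35, z 130..200; on it a rocker bar along y, y 73 to -151, |x| 20, up to z 278. Pedal on the -y side, lug and knob on +y.
- pull_rod (a point): Middle of the upright pull rod, 10 dia, that joins pedal lever and rocker end, at (0, -135), z 65 to 275. The slide bed is 46 high at |x| under 45, y -30..210; clamp block 50 high at x -115..-50, y 100..160.
- carriage (a joint): Travel (m) of the steel carriage along the bed to the ram (to the press's -y). 0 = drawn out; 0.080 = home on its end stop, stopper right under the ram. Starts at 0 to 0.045. No spring; about 2 N slides it while the clamp is loose; the tight clamp holds it against about 10 N. Plate 50 wide, top at z 42, carrying the stopper: brass collar 36 dia, rim at z 66, cork standing proud.
- lug_top (a point): Top centre of the carriage's dark upright push lug: flat plate 48 wide (press x), 12 thick (press y), from z 42 to z 98; push on its +y face or pinch across its thickness. At (0, 215 - travel, 98); axes as the press.
- clamp_knob (a joint): Angle (rad) of the black clamp knob, near side of the bed. Grows clockwise seen from above: starts loose at 0 to 0.35; its cam pad meets the carriage at about 0.95; 1.30 is the end stop, fully tight. Stays where it is left (friction 0.15 N m, about 0.2 when tightening).
- knob_grip (a point): On the clamp knob's upright axis, at (-85, 130, 76), halfway up its bar grip: a straight bar 52 long, 13 thick, z 60 to 88, on a hub 34 dia over the clamp block (top z 50). Turns with the knob: the bar lies along the point's x (at knob angle 0: the press's x).
- pedal (a joint): Angle (rad) of the spring pedal: 0 = up at rest, 0.38 = down on its stop. Turns about pedal_hinge. At the pad the spring resists with about 4 N at rest and 8 N at the stop; the cork adds about 3 N in the last three quarters. Let go, it flies up. By linkage the full stroke drives the ram down 10.5 mm; the ram meets the cork after 2 to 4 mm.
- pedal_pad (a point): Top centre of the pedal's black ribbed rubber pad, 52 (press x) by 70 (press y). At (0, -229, 112) up, (0, -235, 40) down, on an arc about pedal_hinge: 190 out along the lever and 16 above it. Pad slopes 0.19 rad up towards -y at rest, 0.19 rad down towards -y at the stop. Its x is the press's x, its z the pad's normal.
- pedal_hinge (a point): Centre of the pedal's hinge pin (along the press's x), fixed, at (0, -45, 60). Axes as the press.
- cork (a joint): How far (m) the cork, 25 dia, is pressed down into its collar: 0 to 0.0015 at the start (about 8 mm proud), 0.008 = flush with the rim. It takes about 20 N, which the ram gives; it stays where it is left.
- cork_top (a point): Centre of the cork's top face, z 74 mm proud, 66 mm flush; travels with the carriage. Axes as the press.
- flange: Bystander: pitted steel flange disc, 76 dia x 15 high, lying flat (mm). Origin at the centre of its underside, z up.
- spare_stopper: Bystander: finished stopper: brass collar 40 dia x 24 high with a cork 25 dia standing 10 out of it (mm). Origin at the centre of its underside, z up.
- bakelite_knob: Bystander: black bakelite knob, 44 dia x 26 high, lying flat (mm). Origin at the centre of its underside, z up.
- float_valve: Bystander: tarnished copper float valve: ball 50 dia on a short arm with a valve block, 95 long, 50 high (mm). Origin at the centre of its underside, z up.
- spanner: Bystander: open-ended spanner, 160 long, lying flat along its own x (mm). Origin at the centre of its underside, z up.
- grease_jar: Bystander: jar, 56 dia x 70 high (mm). Origin at the centre of its underside, z up.
- pin_tray: Bystander: open aluminium tray 100 x 70 x 25 high (mm). Origin at the centre of its underside, z up.

How it is judged:
By the outcome, as a careful person would: the job done as asked, in the order asked, and still so for the second after the job is handed in, with the robot touching nothing.
It also fails if it takes over 64 s, if anything falls off the work surface, if the arm or the gripper's body presses on something with over 40 N, if the wrist force passes 120 N, or if a joint passes its speed limit or range.

## Working session

There is one attempt and no reset: what is moved stays moved. The work goes in short steps, Python scripts to look and compute and a tool call to move; the robot and the scene stay as the last step left them, time stands still between calls to the robot, and variables do not carry over. Pictures are saved under pics/ and viewed, at most 10 in all, crops included, and the job is handed in when it is done.

Besides the shell and the picture viewer there is one more tool, called after "Call:" as a command line: name --argument value ..., lists and objects as JSON in quotes. send_rows: Moves the arm, as the interface text tells. Its arguments: {"type":"object","properties":{"steps":{"type":"array","items":{"type":"array"}},"force":{"type":"number"}},"required":["steps"]}

```bash
mkdir -p pics; ls; python3 - <<'E'
from workcell import robot
import cv2
for n in("side","top"):
    cv2.imwrite(f"pics/{n}0.png",robot.capture(n)[:,:,::-1])
    print(n,robot.camera_info(n))
print(robot.get_obs(),robot.grasp_offset)
E
```

```text
pics
side {'camera_matrix': array([[374.77966832,   0.        , 322.54230172],
       [  0.        , 374.77966832, 195.76257225],
       [  0.        ,   0.        ,   1.        ]]), 'k1': -0.004087400472731312, 'R': array([[ 9.98386851e-01,  5.67773624e-02, -1.66630011e-04],
       [ 4.60994637e-02, -8.12330312e-01, -5.81372775e-01],
       [-3.31441714e-02,  5.80427252e-01, -8.13637308e-01]]), 't': array([-0.58974064,  0.12119696,  0.92122659])}
top {'camera_matrix': array([[443.25110436,   0.        , 322.34501897],
       [  0.        , 443.25110436, 195.69630142],
       [  0.        ,   0.        ,   1.        ]]), 'k1': 0.005921936097357687, 'R': array([[-3.87423779e-04, -9.99994904e-01, -3.16883581e-03],
       [-9.89161160e-01,  8.48513696e-04, -1.46831469e-01],
       [ 1.46833410e-01,  3.07760330e-03, -9.89156448e-01]]), 't': array([0.08118584, 0.59578434, 1.12441344])}
{'clock': 0.1, 'q': array([-1.17496493,  0.46828594, -0.01160256,  1.60352577,  0.00598794,
        1.07140523, -0.05629831]), 'joint_velocities': array([ 0.0021201 , -0.00164023, -0.00091241, -0.00415817,  0.00083286,
        0.00054447,  0.00031665]), 'joint_efforts': array([ 6.72521019e-04, -5.21649778e+01, -1.26878003e-02, -2.44369268e+01,
       -5.68864925e-02,  1.40097365e-02,  5.79858533e-05]), 'tcp_pos': array([0.27600794, 0.58790808, 0.21374004]), 'ee_rot': array([ 2.17692879e-01,  9.76016997e-01, -7.85521923e-04, -1.21565229e-04]), 'contact_force': array([1.02236784, 0.50059081, 0.34713386]), 'ft_torque': array([ 0.0262553 , -0.01337284,  0.00495181]), 'grip_force': 0.0, 'finger_gap': 0.9986178976768951} 0.0187
```

View pics/side0.png

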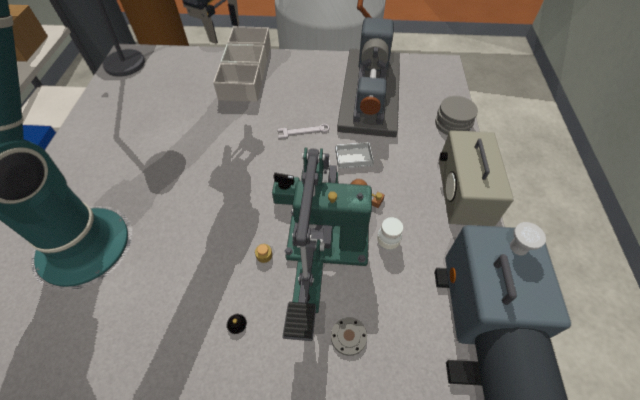

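View pics/top0.png

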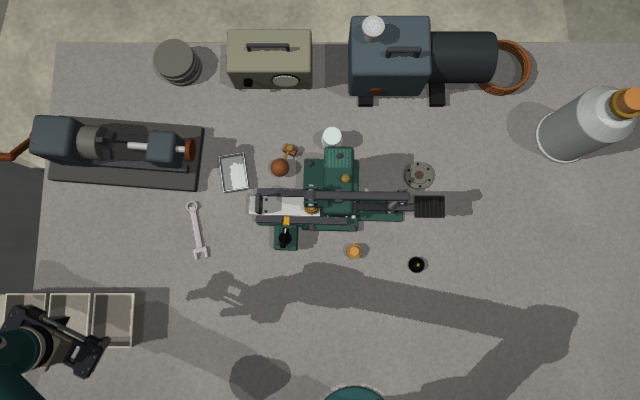

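The side view shows the pedal pad at (299,320) and the knob at (284,182). The top view shows the pad at (429,207), the knob at (285,237) and the carriage at about (280,205). I'll zoom in on both.

```bash
python3 - <<'E'
import cv2
a=cv2.imread("pics/top0.png")[140:265,235:455]; b=cv2.imread("pics/side0.png")[130:350,225:425]
cv2.imwrite("pics/topc.png",cv2.resize(a,None,fx=3.6,fy=3.6,interpolation=cv2.INTER_CUBIC))
cv2.imwrite("pics/sidec.png",cv2.resize(b,None,fx=2.7,fy=2.7,interpolation=cv2.INTER_CUBIC))
E
```

```text
(no output)
```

View pics/topc.png

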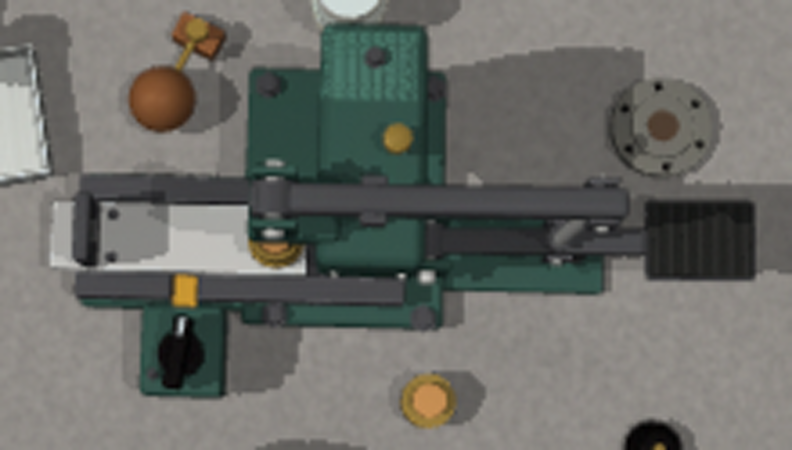

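View pics/sidec.png

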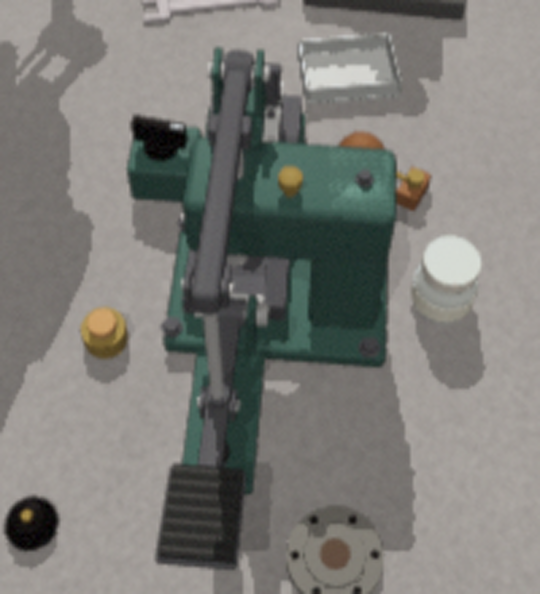

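The crops give the pad corners, the lug top at topc (86,229) and the knob bar from (182,320) to (175,385). The travel shown is small. Next I triangulate and fit the press pose.

```bash
cat > h.py <<'E'
import numpy as np, cv2
from workcell import robot
from scipy.optimize import least_squares
CI={n:robot.camera_info(n) for n in("side","top")}
def ray(n,px):
    c=CI[n];K=c["camera_matrix"];d=np.array([(px[0]-K[0,2])/K[0,0],(px[1]-K[1,2])/K[1,1]])
    s=d.copy()
    for _ in range(5): s=d/(1+c["k1"]*(s@s))
    v=c["R"].T@np.array([*s,1]); return -c["R"].T@c["t"],v/np.linalg.norm(v)
def plane(n,px,z):
    o,v=ray(n,px); return o+v*(z-o[2])/v[2]
def tri(ps,pt):
    A=np.zeros((3,3));b=np.zeros(3);L=[ray("side",ps),ray("top",pt)]
    for o,v in L:
        M=np.eye(3)-np.outer(v,v);A+=M;b+=M@o
    X=np.linalg.solve(A,b); return X,max(np.linalg.norm((np.eye(3)-np.outer(v,v))@(X-o)) for o,v in L)
T=lambda x,y:(235+(x-1.3)/3.6,140+(y-1.3)/3.6)
S=lambda x,y:(225+(x-.85)/2.7,130+(y-.85)/2.7)
E
python3 - <<'E'
from h import *
pt=[(646,203),(754,201),(755,278),(648,278)];ps=[(244,468),(238,564),(157,562),(172,466)]
W=[]
for a,b in zip(ps,pt):
    X,e=tri(S(*a),T(*b));W.append(X);print(X.round(4),e.round(4))
W=np.array(W);c,s=np.cos(.19),np.sin(.19)
L=np.array([[i*.026,-.229+j*.035*c,.112-j*.035*s] for i,j in((1,1),(1,-1),(-1,-1),(-1,1))])
k=tri(S(160,124),T(178,352));print("knob top",k)
for a,b in (((133,119),(175,385)),((186,125),(182,320))):print("bar end",tri(S(*a),T(*b)))
print("bar@88",plane("top",T(175,385),.088),plane("top",T(182,320),.088))
print("lug@98",plane("top",T(86,229),.098), plane("top",T(80,196),.098),plane("top",T(80,262),.098))
# rail edges top z46
print("rail near edge",plane("top",T(78,298),.046),plane("top",T(240,305),.046))
def R(p): 
    C,Sn=np.cos(p[2]),np.sin(p[2]);return np.c_[L[:,0]*C-L[:,1]*Sn+p[0],L[:,0]*Sn+L[:,1]*C+p[1],L[:,2]]
r=least_squares(lambda p:(R(p)-W).ravel(),[.6,-.1,0]);print(r.x,(R(r.x)-W).round(4))
# joint fit pad (weights) + knob at (-.085,.130)
E
```

```text
[ 0.5853 -0.1489  0.1031] 0.0008
[ 0.5855 -0.2199  0.1164] 0.0001
[ 0.5317 -0.2201  0.1121] 0.0012
[ 0.5331 -0.1493  0.1004] 0.001
knob top (array([0.48397752, 0.17655209, 0.08680929]), np.float64(2.6615606081262016e-05))
bar end (array([0.46011333, 0.17760335, 0.09157373]), np.float64(0.0009170033637212852))
bar end (array([0.50729116, 0.17420419, 0.08940407]), np.float64(0.0013294427185668854))
bar@88 [0.46109815 0.17823359 0.088     ] [0.50612093 0.17392417 0.088     ]
lug@98 [0.56882102 0.24069924 0.098     ] [0.59207801 0.24537574 0.098     ] [0.54571331 0.24438625 0.098     ]
rail near edge [0.52521264 0.25316332 0.046     ] [0.52004693 0.13569346 0.046     ]
[ 0.55960816  0.04446685 -0.00312737] [[-0.0003 -0.0014  0.0023]
 [-0.0007  0.0009  0.0022]
 [ 0.0011  0.0012  0.0065]
 [-0.0001 -0.0008  0.005 ]]
```

```bash
cat >> h.py <<'E'
from scipy.spatial.transform import Rotation as Ro
O=np.array([.5654,.0444]);YAW=-.028
def goal(x,y,z,ty):
    """mm press frame; ty = press-frame angle (deg) of tool y -> shift mm, turn deg in tool axes"""
    o=robot.get_obs();R0=Ro.from_quat(o["ee_rot"])
    C,s=np.cos(YAW),np.sin(YAW);p=np.array([*(O+np.array([[C,-s],[s,C]])@[x/1e3,y/1e3]),z/1e3])
    a=np.radians(ty)+YAW;yy=np.array([np.cos(a),np.sin(a),0]);zz=np.array([0,0,-1.])
    R1=Ro.from_matrix(np.c_[np.cross(yy,zz),yy,zz])
    print((x,y,z,ty),R0.inv().apply(p-o["tcp_pos"]).round(4)*1e3,(R0.inv()*R1).as_rotvec(degrees=True).round(1),p.round(3))
def st():
    o=robot.get_obs();C,s=np.cos(YAW),np.sin(YAW);d=o["tcp_pos"][:2]-O
    print("t",o["clock"].__round__(2),"press xyz",((np.array([[C,s],[-s,C]])@d)*1e3).round(1),(o["tcp_pos"][2]*1e3).round(1),"F",o["contact_force"].round(1),"gap",round(o["finger_gap"]*92,1),"grip",o["grip_force"],"yq",np.degrees(np.arctan2(*Ro.from_quat(o["ee_rot"]).as_matrix()[1::-1,1])-YAW).round(1),"q",o["q"].round(2))
E
python3 - <<'E'
from h import *
goal(0,245,215,0);goal(0,245,70,0);goal(0,140,70,0)
print("tray",plane("top",(222,192),.025),plane("top",(247,190),.025),"lathe",plane("top",(204,188),.02))
E
```

```text
(0, 245, 215, 0) [-395.1 -144.4   -1. ] [-0.1  0.1 66.5] [0.572 0.289 0.215]
(0, 245, 70, 0) [-395.  -144.2  144. ] [-0.1  0.1 66.5] [0.572 0.289 0.07 ]
(0, 140, 70, 0) [-437.  -240.4  144.2] [-0.1  0.1 66.5] [0.569 0.184 0.07 ]
tray [0.60893278 0.35022721 0.025     ] [0.61431234 0.28324348 0.025     ] lathe [0.62069004 0.40033967 0.02      ]
```

Call:
send_rows --steps '[[0,[-50,-18,0],[0,0,8]],[0,[-100,-36,0],[0,0,17]],[0,[-150,-55,0],[0,0,25]],[0,[-200,-73,0],[0,0,33]],[0,[-250,-91,0],[0,0,42]],[0,[-300,-110,0],[0,0,50]],[0,[-350,-128,0],[0,0,58]],[0,[-395,-144,0],[0,0,66.5]],[0,[-395,-144,0],[0,0,66.5]],[0,[-395,-144,50],[0,0,66.5]],[0,[-395,-144,100],[0,0,66.5]],[0,[-395,-144,100],[0,0,66.5]]]' --force 40

```text
clock: 1.6
tcp_pos: [0.5688, 0.2898, 0.1106]
ee_rot: [0.716, 0.698, -0.004, -0.001]
contact_force: [-0.3, -0.2, 1.2]
finger_gap: 0.006
grip_force: 0.0
```

```bash
python3 - <<'E'
from h import *
st();goal(0,245,70,0);goal(0,130,70,0)
E
```

```text
t 1.6 press xyz [ -3.4 245.4] 110.6 F [-0.3 -0.2  1.2] gap 0.6 grip 0.0 yq 0.1 q [-0.75  0.58  0.31  1.72 -0.22  0.88 -0.37]
(0, 245, 70, 0) [-0.2  3.8 40.5] [-0.5  0.2  0.1] [0.572 0.289 0.07 ]
(0, 130, 70, 0) [-115.2    3.6   41. ] [-0.5  0.2  0.1] [0.569 0.174 0.07 ]
```

Call:
send_rows --steps '[[0,[0,3,20],[0,0,0]],[0,[0,3,41],[0,0,0]],[0,[-10,3,41],[0,0,0]],[0,[-20,3,41],[0,0,0]],[0,[-28,3,41],[0,0,0]],[0,[-36,3,41],[0,0,0]],[0,[-44,3,41],[0,0,0]],[0,[-52,3,41],[0,0,0]],[0,[-60,3,41],[0,0,0]],[0,[-68,3,41],[0,0,0]],[0,[-76,3,41],[0,0,0]],[0,[-82,3,41],[0,0,0]]]'

```text
clock: 3.1
tcp_pos: [0.5733, 0.2075, 0.0736]
ee_rot: [0.717, 0.697, -0.0, 0.0]
contact_force: [1.0, 2.4, 1.3]
finger_gap: 0.004
grip_force: 1.1
```

```bash
python3 - <<'E'
from h import *
st()
cv2.imwrite("pics/t1.png",cv2.resize(robot.capture("top")[130:265,215:455,::-1],None,fx=3,fy=3,interpolation=cv2.INTER_CUBIC))
E
```

```text
t 3.1 press xyz [  3.3 163.2] 73.6 F [1.  2.4 1.3] gap 0.4 grip 1.089049642905593 yq -0.1 q [-0.63  0.58  0.3   1.82 -0.23  0.77 -0.24]
```

View pics/t1.png

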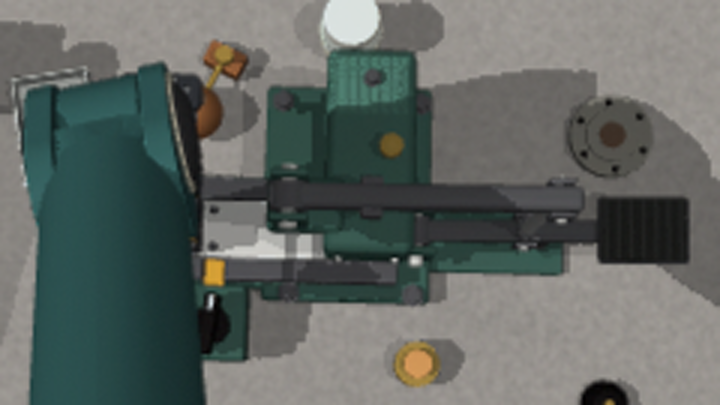

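The arm covers the lug, but the collar has gone under the head, so the carriage is moving (2.4 N). I'll continue to the stop.

Call:
send_rows --steps '[[0,[-4,-3,2],[0,0,0]],[0,[-8,-3,3],[0,0,0]],[0,[-11,-3,3],[0,0,0]],[0,[-14,-3,3],[0,0,0]],[0,[-14,-3,3],[0,0,0]]]'

```text
clock: 3.78
tcp_pos: [0.5692, 0.1958, 0.0703]
ee_rot: [0.717, 0.697, 0.0, -0.001]
contact_force: [-0.0, 5.7, 0.0]
finger_gap: 0.006
grip_force: 2.5
```

```bash
python3 -c "
from h import *
st()"
```

```text
t 3.77 press xyz [ -0.5 151.4] 70.3 F [-0.   5.7  0. ] gap 0.5 grip 2.5297780707478523 yq 0.0 q [-0.61  0.58  0.3   1.84 -0.24  0.76 -0.21]
```

Call:
send_rows --steps '[[0,[-3,0,0],[0,0,0]],[0,[-6,0,0],[0,0,0]],[0,[-6,0,0],[0,0,0]],[0,[-6,0,0],[0,0,0]]]'

```text
clock: 4.28
tcp_pos: [0.5691, 0.1956, 0.0704]
ee_rot: [0.716, 0.699, 0.003, -0.002]
contact_force: [1.2, 16.1, -5.5]
finger_gap: 0.003
grip_force: 7.9
```

```bash
python3 -c "
from h import *
st()"
```

```text
t 4.28 press xyz [ -0.5 151.3] 70.4 F [ 1.2 16.1 -5.5] gap 0.3 grip 7.930905130924657 yq 0.2 q [-0.6   0.57  0.29  1.84 -0.24  0.75 -0.21]
```

Home stop confirmed: 16 N with no further motion. Backing off and rising.

Call:
send_rows --steps '[[0,[8,0,0],[0,0,0]],[0,[16,0,0],[0,0,0]],[0,[40,0,0],[0,0,0]],[0,[40,0,-50],[0,0,0]],[0,[40,0,-90],[0,0,0]],[0,[40,0,-90],[0,0,0]]]'

```text
clock: 5.03
tcp_pos: [0.5729, 0.2301, 0.1641]
ee_rot: [0.717, 0.697, 0.003, 0.001]
contact_force: [0.4, -0.5, 0.6]
finger_gap: 0.005
grip_force: 0.0
```

```bash
python3 -c "
from h import *
st();goal(-85,130,160,87);goal(-85,130,66,87)
im=robot.capture('top');cv2.imwrite('pics/t2.png',im[:,:,::-1])"
```

```text
t 5.03 press xyz [  2.3 185.8] 164.1 F [ 0.4 -0.5  0.6] gap 0.5 grip 0.0 yq -0.0 q [-0.69  0.47  0.34  1.76 -0.19  0.94 -0.31]
(-85, 130, 160, 87) [-55.9 -87.4   3.4] [  0.4   0.1 -87. ] [0.484 0.177 0.16 ]
(-85, 130, 66, 87) [-56.2 -87.9  97.4] [  0.4   0.1 -87. ] [0.484 0.177 0.066]
```

Call:
send_rows --steps '[[0,[0,-25,3],[0,0,-9]],[0,[0,-50,3],[0,0,-18]],[20,[0,-75,3],[0,0,-28]],[40,[-5,-87,3],[0,0,-38]],[40,[-15,-87,3],[0,0,-48]],[40,[-25,-87,3],[0,0,-58]],[40,[-35,-87,3],[0,0,-68]],[40,[-45,-87,3],[0,0,-78]],[40,[-56,-87,3],[0,0,-87]],[40,[-56,-87,15],[0,0,-87]],[40,[-56,-87,15],[0,0,-87]]]'

```text
clock: 6.45
tcp_pos: [0.4809, 0.1748, 0.1436]
ee_rot: [0.042, 0.999, -0.001, -0.002]
contact_force: [-0.1, 0.8, -0.3]
finger_gap: 0.434
grip_force: 0.0
```

```bash
python3 - <<'E'
from h import *
st();goal(-85,130,66,87)
s=robot.capture("side")[130:250,220:400,::-1];t=robot.capture("top")[160:280,220:400,::-1]
cv2.imwrite("pics/k1.png",cv2.resize(np.hstack([s,t]),None,fx=2.2,fy=2.2,interpolation=cv2.INTER_CUBIC))
E
```

```text
t 6.45 press xyz [-88.1 128. ] 143.6 F [-0.1  0.8 -0.3] gap 40.0 grip 0.0 yq 86.8 q [-0.44  0.33  0.03  2.   -0.02  0.82  1.09]
(-85, 130, 66, 87) [-3.3  2.3 77.6] [-0.1 -0.2 -0.2] [0.484 0.177 0.066]
```

View pics/k1.png

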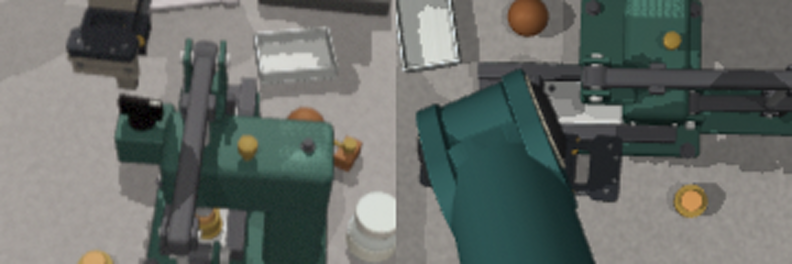

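```bash
python3 - <<'E'
from h import *
c=CI["side"]
o=robot.get_obs()["tcp_pos"]
for X in (o,o+[0,0,.09],o+[0,.02,0],o+[0,-.02,0],o+[-.04,-.1,.1],o+[.04,-.1,.1],np.array([.484,.1766,.088])):
    x=c["camera_matrix"]@(c["R"]@X+c["t"]);u=x[:2]/x[2];print(u,((u-[220,130])*2.2).round())
E
```

```text
[280.87028848 160.70658617] [134.  68.]
[277.1236526  133.52814619] [126.   8.]
[281.87975004 154.39897555] [136.  54.]
[279.83412114 167.1810676 ] [132.  82.]
[250.4420292  164.86595079] [67. 77.]
[290.18032834 166.60316404] [154.  81.]
[283.90312122 175.30007205] [141. 100.]
```

The body outline (67..150) and the knob agree with the projections, so I'll descend and grip.

Call:
send_rows --steps '[[40,[-3,2,20],[0,0,0]],[40,[-3,2,40],[0,0,0]],[40,[-3,2,60],[0,0,0]],[40,[-3,2,76],[0,0,0]],[40,[-3,2,77],[0,0,0]],[25,[-3,2,77],[0,0,0]],[14,[-3,2,77],[0,0,0]],[6,[-3,2,77],[0,0,0]],[6,[-3,2,77],[0,0,0]],[6,[-3,2,77],[0,0,0]]]' --force 35

```text
clock: 7.8
tcp_pos: [0.4858, 0.1768, 0.0692]
ee_rot: [0.041, 0.999, 0.0, 0.001]
contact_force: [-1.0, 0.4, 5.4]
finger_gap: 0.138
grip_force: 34.7
```

```bash
python3 -c "
from h import *
st();goal(-85,130,66,12)"
```

```text
t 7.8 press xyz [-83.3 130.1] 69.2 F [-1.   0.4  5.4] gap 12.7 grip 34.72099721431732 yq 87.0 q [-0.44  0.45  0.03  2.04 -0.02  0.65  1.09]
(-85, 130, 66, 12) [ 1.7 -0.2  3.2] [ 0.1  0.  75. ] [0.484 0.177 0.066]
```

Call:
send_rows --steps '[[6,[0,0,-1],[0,0,7]],[6,[0,0,-1],[0,0,14]],[6,[0,0,-1],[0,0,21]],[6,[0,0,-1],[0,0,28]],[6,[0,0,-1],[0,0,35]],[6,[0,0,-1],[0,0,42]],[6,[0,0,-1],[0,0,49]],[6,[0,0,-1],[0,0,55]],[6,[0,0,-1],[0,0,60]],[6,[0,0,-1],[0,0,64]],[6,[0,0,-1],[0,0,67]],[6,[0,0,-1],[0,0,67]]]'

```text
clock: 9.3
tcp_pos: [0.4839, 0.1743, 0.0692]
ee_rot: [0.585, 0.811, -0.002, -0.001]
contact_force: [-4.0, -4.8, 5.4]
finger_gap: 0.136
grip_force: 34.9
```

```bash
python3 -c "
from h import *
st();print(robot.get_obs()['ft_torque'])"
```

```text
t 9.3 press xyz [-85.1 127.6] 69.2 F [-4.  -4.8  5.4] gap 12.5 grip 34.882317781448364 yq 19.9 q [-0.68  0.46  0.32  2.05 -0.23  0.66  0.12]
[-1.21798858  0.77156411  0.17395623]
```

Call:
send_rows --steps '[[6,[0,0,0],[0,0,2]],[6,[0,0,0],[0,0,4]],[6,[0,0,0],[0,0,6]],[6,[0,0,0],[0,0,8]],[6,[0,0,0],[0,0,8]],[6,[0,0,0],[0,0,8]]]'

```text
clock: 10.05
tcp_pos: [0.4836, 0.1744, 0.0692]
ee_rot: [0.639, 0.769, -0.003, -0.0]
contact_force: [-3.9, -5.7, 4.8]
finger_gap: 0.143
grip_force: 36.6
```

```bash
python3 -c "
from h import *
st();print(robot.get_obs()['ft_torque'])"
```

```text
t 10.05 press xyz [-85.4 127.6] 69.2 F [-3.9 -5.7  4.8] gap 13.1 grip 36.64022736784318 yq 12.1 q [-0.7   0.47  0.36  2.06 -0.26  0.67  0.01]
[-1.23582802  0.87576979  0.90743457]
```

End stop reached: torque rose to 0.9 N m. I'll open in place and lift.

Call:
send_rows --steps '[[25,[0,0,0],[0,0,8]],[38,[0,0,0],[0,0,8]],[38,[0,0,0],[0,0,8]],[38,[0,0,-30],[0,0,8]],[38,[0,0,-70],[0,0,8]],[38,[0,0,-120],[0,0,8]],[0,[0,-50,-130],[0,0,8]],[0,[0,-80,-130],[0,0,8]],[0,[0,-80,-130],[0,0,8]]]'

```text
clock: 11.18
tcp_pos: [0.4051, 0.1621, 0.1999]
ee_rot: [0.691, 0.722, 0.0, -0.001]
contact_force: [0.5, -0.1, -0.2]
finger_gap: 0.107
grip_force: 0.0
```

```bash
python3 - <<'E'
from h import *
st();goal(-165,-60,200,0);goal(-60,-232,200,0)
t=robot.capture("top")[160:250,230:350,::-1];s=robot.capture("side")[140:230,260:380,::-1]
cv2.imwrite("pics/k2.png",cv2.resize(np.hstack([t,s]),None,fx=3.2,fy=3.2,interpolation=cv2.INTER_CUBIC))
E
```

```text
t 11.18 press xyz [-163.6  113.2] 199.9 F [ 0.5 -0.1 -0.2] gap 9.9 grip 0.0 yq 4.1 q [-0.89  0.11  0.48  2.14 -0.07  0.9  -0.34]
(-165, -60, 200, 0) [-172.6  -13.9   -0.4] [-0.  -0.1  4.1] [ 0.399 -0.011  0.2  ]
(-60, -232, 200, 0) [-351.7   78.5   -0.6] [-0.  -0.1  4.1] [ 0.499 -0.186  0.2  ]
```

View pics/k2.png

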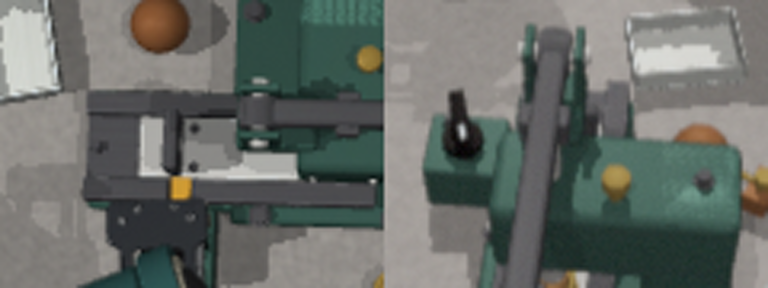

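The side view shows the knob bar now almost along press y. The top view shows the lug at about px (283,204), well inward. Next, around the near side to the pedal.

Call:
send_rows --steps '[[0,[-50,-4,0],[0,0,1]],[0,[-100,-8,0],[0,0,2]],[0,[-150,-12,0],[0,0,3]],[0,[-200,-14,0],[0,0,4]],[0,[-250,-10,0],[0,0,4]],[0,[-300,20,0],[0,0,4]],[0,[-340,65,0],[0,0,4]],[0,[-348,115,0],[0,0,4]],[0,[-348,139,0],[0,0,4]],[0,[-348,139,0],[0,0,4]],[0,[-348,139,0],[0,0,4]]]'

```text
clock: 12.65
tcp_pos: [0.559, -0.1805, 0.1991]
ee_rot: [0.717, 0.697, -0.001, -0.0]
contact_force: [-0.8, -1.0, 0.2]
finger_gap: 0.001
grip_force: 0.0
```

```bash
python3 - <<'E'
from h import *
st();goal(0,-232,125,0)
p=plane("top",(230+171/3.2,160+140/3.2),.098)[:2]-O;print("lug local y",p[1]+.028*p[0]*-1)
E
```

```text
t 12.65 press xyz [-1.000e-01 -2.249e+02] 199.1 F [-0.8 -1.   0.2] gap 0.1 grip 0.0 yq -0.1 q [-0.32  0.45  0.75  1.81 -0.35  1.02  0.55]
(0, -232, 125, 0) [-7.   0.2 74.1] [-0.1  0.  -0.1] [ 0.559 -0.188  0.125]
lug local y 0.13374467549084423
```

Call:
send_rows --steps '[[0,[-5,0,40],[0,0,0]],[0,[-5,0,70],[0,0,0]],[0,[-5,0,80],[0,0,0]],[0,[-5,0,86],[0,0,0]],[0,[-6,0,92],[0,0,0]],[0,[-6,0,98],[0,0,0]],[0,[-7,0,104],[0,0,0]],[0,[-7,0,110],[0,0,0]],[0,[-8,0,116],[0,0,0]],[0,[-8,0,122],[0,0,0]],[0,[-8,0,128],[0,0,0]],[0,[-9,0,134],[0,0,0]]]'

```text
clock: 14.15
tcp_pos: [0.5601, -0.1915, 0.0671]
ee_rot: [0.718, 0.696, -0.0, 0.002]
contact_force: [-2.9, -2.4, 10.2]
finger_gap: 0.006
grip_force: 5.2
```

```bash
python3 - <<'E'
from h import *
st()
cv2.imwrite("pics/p1.png",cv2.resize(robot.capture("side")[130:380,200:430,::-1],None,fx=2.2,fy=2.2,interpolation=cv2.INTER_CUBIC))
E
```

```text
t 14.15 press xyz [   1.3 -235.9] 67.1 F [-2.9 -2.4 10.2] gap 0.6 grip 5.2204228918708395 yq -0.1 q [-0.2   0.63  0.64  1.89 -0.51  0.79  0.68]
```

View pics/p1.png

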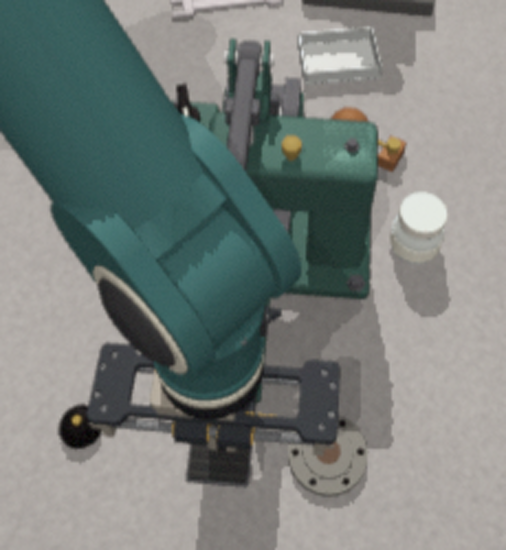

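Fingers are on the pad's centre and nothing else is touched. The force is 10 N. Continuing slowly to the stop.

Call:
send_rows --steps '[[0,[0,0,5],[0,0,0]],[0,[0,0,10],[0,0,0]],[0,[0,0,15],[0,0,0]],[0,[0,0,20],[0,0,0]],[0,[0,0,24],[0,0,0]],[0,[0,0,27],[0,0,0]],[0,[0,0,27],[0,0,0]]]'

```text
clock: 15.08
tcp_pos: [0.5603, -0.1907, 0.0412]
ee_rot: [0.718, 0.696, 0.001, 0.001]
contact_force: [-6.5, -1.7, 19.6]
finger_gap: 0.001
grip_force: 9.9
```

```bash
python3 -c "
from h import *
st()"
```

```text
t 15.07 press xyz [   1.5 -235.2] 41.2 F [-6.5 -1.7 19.6] gap 0.1 grip 9.945695525966585 yq -0.1 q [-0.18  0.67  0.61  1.89 -0.54  0.75  0.71]
```

Call:
send_rows --steps '[[0,[0,0,2],[0,0,0]],[0,[0,0,4],[0,0,0]],[0,[0,0,4],[0,0,0]],[0,[0,0,4],[0,0,0]],[0,[0,0,4],[0,0,0]],[0,[0,0,4],[0,0,0]],[0,[0,0,4],[0,0,0]],[0,[0,0,4],[0,0,0]]]'

```text
clock: 16.08
tcp_pos: [0.5604, -0.1908, 0.0407]
ee_rot: [0.718, 0.696, 0.002, 0.001]
contact_force: [-15.9, 3.2, 49.1]
finger_gap: 0.005
grip_force: 23.8
```

```bash
python3 -c "
from h import *
st()"
```

```text
t 16.07 press xyz [   1.6 -235.2] 40.7 F [-15.9   3.2  49.1] gap 0.4 grip 23.79781113937497 yq -0.1 q [-0.18  0.67  0.6   1.89 -0.55  0.75  0.71]
```

Firm on the stop, and held for a second. Easing up slowly.

Call:
send_rows --steps '[[0,[0,0,-3],[0,0,0]],[0,[0,0,-6],[0,0,0]],[0,[0,0,-9],[0,0,0]],[0,[0,0,-12],[0,0,0]],[0,[0,0,-15],[0,0,0]],[0,[0,0,-18],[0,0,0]],[0,[0,0,-21],[0,0,0]],[0,[0,0,-24],[0,0,0]],[0,[0,0,-27],[0,0,0]],[0,[0,0,-30],[0,0,0]],[0,[0,0,-33],[0,0,0]],[0,[0,0,-36],[0,0,0]]]'

```text
clock: 17.58
tcp_pos: [0.5601, -0.1912, 0.0719]
ee_rot: [0.718, 0.696, -0.0, 0.002]
contact_force: [-2.6, -3.9, 8.1]
finger_gap: 0.008
grip_force: 3.5
```

Call:
send_rows --steps '[[0,[0,0,-3],[0,0,0]],[0,[0,0,-6],[0,0,0]],[0,[0,0,-9],[0,0,0]],[0,[0,0,-12],[0,0,0]],[0,[0,0,-15],[0,0,0]],[0,[0,0,-18],[0,0,0]],[0,[0,0,-21],[0,0,0]],[0,[0,0,-24],[0,0,0]],[0,[0,0,-27],[0,0,0]],[0,[0,0,-30],[0,0,0]],[0,[1,0,-32],[0,0,0]],[0,[2,0,-34],[0,0,0]]]'

```text
clock: 19.08
tcp_pos: [0.5602, -0.1868, 0.1048]
ee_rot: [0.717, 0.697, 0.0, 0.0]
contact_force: [0.7, 2.3, 3.8]
finger_gap: 0.004
grip_force: 2.1
```

```bash
python3 -c "
from h import *
st()"
```

```text
t 19.07 press xyz [   1.2 -231.2] 104.8 F [0.7 2.3 3.8] gap 0.4 grip 2.1131384985346813 yq -0.0 q [-0.24  0.57  0.67  1.87 -0.47  0.86  0.64]
```

Call:
send_rows --steps '[[0,[0,0,-2],[0,0,0]],[0,[0,0,-4],[0,0,0]],[0,[0,0,-6],[0,0,0]],[0,[0,0,-8],[0,0,0]],[0,[0,0,-10],[0,0,0]],[0,[0,0,-12],[0,0,0]],[0,[0,0,-14],[0,0,0]],[0,[0,0,-18],[0,0,0]],[0,[0,0,-30],[0,0,0]],[0,[0,0,-60],[0,0,0]],[0,[0,0,-100],[0,0,0]],[0,[0,0,-120],[0,0,0]]]'

```text
clock: 20.58
tcp_pos: [0.5605, -0.1875, 0.2272]
ee_rot: [0.717, 0.697, 0.001, 0.001]
contact_force: [0.7, -0.2, 0.2]
finger_gap: 0.008
grip_force: 0.0
```

Call:
send_rows --steps '[[0,[0,-50,0],[0,0,0]],[0,[0,-100,0],[0,0,0]],[0,[0,-140,0],[0,0,0]],[0,[0,-150,0],[0,0,0]],[0,[0,-150,0],[0,0,0]]]'

```text
clock: 21.2
tcp_pos: [0.4103, -0.1823, 0.225]
ee_rot: [0.717, 0.697, 0.001, 0.0]
contact_force: [0.5, 0.1, -0.2]
finger_gap: 0.005
grip_force: 0.0
```

```bash
python3 - <<'E'
from h import *
st()
t=robot.capture("top")[130:270,180:450,::-1];s=robot.capture("side")[110:360,220:420,::-1]
t=cv2.resize(t,None,fx=1.7,fy=1.7,interpolation=cv2.INTER_CUBIC);s=cv2.resize(s,None,fx=1.7,fy=1.7,interpolation=cv2.INTER_CUBIC)
c=np.zeros((s.shape[0],t.shape[1]+s.shape[1],3),np.uint8);c[:t.shape[0],:t.shape[1]]=t;c[:,t.shape[1]:]=s
cv2.imwrite("pics/end.png",c)
E
```

```text
t 21.2 press xyz [-148.7 -231. ] 225.0 F [ 0.5  0.1 -0.2] gap 0.5 grip 0.0 yq -0.0 q [-0.45  0.11  0.86  2.1  -0.11  0.96  0.45]
```

View pics/end.png

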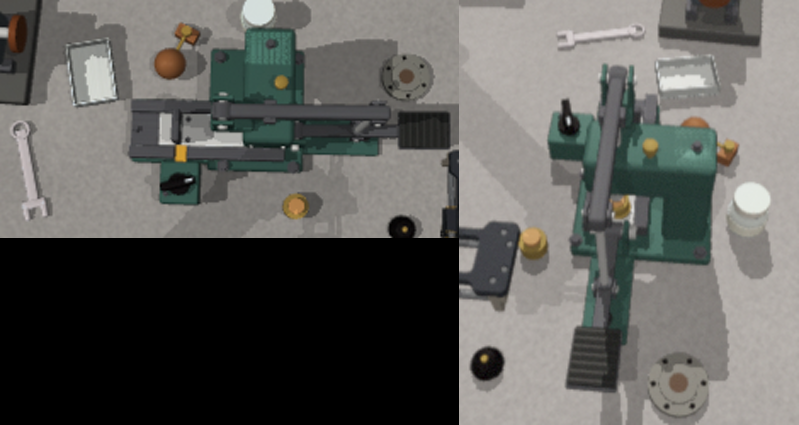

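The end picture shows the pedal up, the knob bar turned to about 75°, the lug home and the bystanders unmoved. Handing in.

```bash
python3 -c "
from workcell import robot
print(robot.sign_off())"
```

```text
the job is handed in; nothing more can be done
None
```

I handed the job in at about 21 s: carriage home and clamped tight, pedal pressed to its stop, held about a second and eased back up, bystanders apparently undisturbed. I did not measure directly whether the cork is flush.

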